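# Play the tidy-up call on the chime piano

## Task

It is tidy-up time: play the falling three-note call on the wooden chime piano by pressing its keys with your fingertips - the fifth key, then the third, then the first, counting from the end with the longest chime bar. Press each key fully down and let it come all the way up before the next, sounding no other key. Do not slide, tip or lift the piano, leave the blocks, the rings and their rack as they stand, and finish with the hand clear and every key up.

Things in the scene. Friction and masses are not known exactly. Their poses are not given: they have to be found in the camera images.
- piano: beech toy chime piano, loose, about 1.5 kg, 306 mm wide (its y), 250 mm deep (x), 76 mm high. Origin on the table, mid-width, under the keys' pivots; x from keys to chime bars, y to the low end, z up. Eight maple keys on the -x side, an aluminium bar behind each, 122 mm long at the low (+y) end to 73 mm at the other. Cheeks beside the keys are 35 mm high; a name board, 73 mm high, ends the keys
- key5_touch (a point): place to press the fifth key from the longest bar: on its top, mid-width, 24 mm from its front end, 46 mm above the table; axes as the piano's. Keys are 30 mm wide with 4 mm gaps (34 mm pitch) and 97 mm long: shut fingers fit on one. Here a key sinks 9 mm, against about 2 N at first and 4 N at the bottom, and springs back by itself
- key3_touch (a point): place to press the third key from the longest bar: on its top, mid-width, 24 mm from its front end, 68 mm to the low end of the fifth key's; same size, travel and force
- key1_touch (a point): place to press the first key from the longest bar: on its top, mid-width, 24 mm from its front end, 136 mm to the low end of the fifth key's; same size, travel and force
- key1 (a joint): key 1 from the longest bar (lowest note, longest bar): 0 = up at rest, grows as its front is pressed down, 0.11 rad = fully down with its striker at the chime bar
- key2 (a joint): key 2 from the longest bar (second): 0 = up at rest, grows as its front is pressed down, 0.11 rad = fully down with its striker at the chime bar
- key3 (a joint): key 3 from the longest bar (third): 0 = up at rest, grows as its front is pressed down, 0.11 rad = fully down with its striker at the chime bar
- key4 (a joint): key 4 from the longest bar (fourth): 0 = up at rest, grows as its front is pressed down, 0.11 rad = fully down with its striker at the chime bar
- key5 (a joint): key 5 from the longest bar (fifth): 0 = up at rest, grows as its front is pressed down, 0.11 rad = fully down with its striker at the chime bar
- key6 (a joint): key 6 from the longest bar (sixth): 0 = up at rest, grows as its front is pressed down, 0.11 rad = fully down with its striker at the chime bar
- key7 (a joint): key 7 from the longest bar (seventh): 0 = up at rest, grows as its front is pressed down, 0.11 rad = fully down with its striker at the chime bar
- key8 (a joint): key 8 from the longest bar (eighth: highest note, shortest bar): 0 = up at rest, grows as its front is pressed down, 0.11 rad = fully down with its striker at the chime bar
- rack: beech ring rack, loose: base 85 x 250 x 20 mm with a row of three upright 12 mm dowels, top 111 mm above the table, 80 mm apart along its y; origin under the middle of its base. Bystander
- hexagon: navy painted wooden hexagon block, 60 mm across corners, 28 mm high; origin under its middle. Bystander near the piano
- oval: pink beech oval block, 64 x 38 x 26 mm; origin under its middle. Bystander near the piano
- column: cream maple column, 40 mm across, 70 mm high, upright; origin under its middle. Bystander near the piano
- roof: chipped red wooden roof piece, a three-sided prism 54 mm long (its x), 48 mm wide, 26 mm high; origin under its middle. Bystander near the piano
- ring_e: maple stacking ring lying flat near the high end of the keys, 58 mm across, 18 mm high; origin under its middle. Bystander
- ring_a: stacking ring on the rack (maple, at the bottom of an end dowel), 68 mm across, 18 mm high; origin under its middle. Bystander
- ring_b: stacking ring on the rack (pink, on top of the maple ring), 58 mm across, 18 mm high; origin under its middle. Bystander
- ring_c: stacking ring on the rack (navy, on the middle dowel), 68 mm across, 18 mm high; origin under its middle. Bystander
- ring_d: stacking ring on the rack (cream, on the other end dowel), 62 mm across, 18 mm high; origin under its middle. Bystander

How it is judged:
By the outcome, as a careful person would: the job done as asked, in the order asked, and still so for the second after the job is handed in, with the robot touching nothing.
It also fails if it takes over 40 s, if anything falls off the work surface, if the arm or the gripper's body presses on something with over 40 N, if the wrist force passes 120 N, or if a joint passes its speed limit or range.

## Robot

A 7-joint arm with a two-finger parallel gripper is mounted at the origin on the work surface. World frame = base frame: x ahead of the robot, y to its left, z up, the work surface at z = 0. Lengths are in m, angles in rad, forces in N, time in s.
With the tool pointing down it reaches from about 0.4 to 0.875 m from the base axis. Payload 4.4 kg.
Tool frame: the origin (TCP) lies on the centre line of the jaws, within the pads' length; the fingertips stand ctrl.tip_reach ahead of it and the grasp point (between the pads) lies 6 mm ahead of it (ctrl.tip_reach is the distance from the TCP to the fingertips, in m); z points along the fingers, y is the direction in which the jaws open and shut (so a half turn about z gives the same grasp; the last joint's range is limited). The gripper opens to 85 mm and grips with 20 to 120 N. Pads are 22 mm wide; open, the fingers measure 114 mm over their backs; the gripper's body (76 mm by 85 mm) begins 54 mm behind the grasp point. The pads swing forward as they close: fully open they stand 13 mm farther back than shut.
Start: joints at [1.116, 0.628, 0.038, 1.517, -0.027, 0.996, -0.02], TCP at [0.246, -0.601, 0.233] pointing down, gripper open.
Joint ranges: [-3.06, 3.06], [-0.37, 2.12], [-1.25, 1.32], [0.18, 2.47], [-1.1, 4.24], [0.23, 1.98], [-2.94, 2.94]. Speed limits (rad/s): [2.57, 2.57, 3.14, 3.14, 3.14, 3.14, 3.14].

## Interface

Orientations are given as a 3x3 rotation matrix whose columns are the frame's x, y, z axes.
In Python, from workcell import sense, vision, ticket, boxes_of, ctrl gives the robot as it stands.
- The arm moves only by the tool arm_command, never from a script. Its argument "rows" is a list of rows, each an object of numbers: "tx", "ty", "tz": the shift along the tool's x, y, z in m; "rx", "ry", "rz": the turn, a rotation vector about the tool's x, y, z in degrees; "jaw": the opening, from 0 (shut) to 1 (fully open). In form: [{"tx": .., "ty": .., "tz": .., "rx": .., "ry": .., "rz": .., "jaw": ..}, ...]. A call has exactly 10 rows; each row is the pose to reach, as a shift and turn from the pose commanded when the call began, along the tool's axes at that moment; what a row does not reach only later rows make up. A row lasts 1/10 s, in which the tool goes at most 50 mm and 8.59 degrees, less where a joint would pass 70% of its speed; a pose out of reach is approached as far as the arm can. A call with a gripper value outside its range is refused whole. The fingers move at their own pace and stop on an object; "grip_force" is the grip in N (left out, the last holds). Time passes only in rows, so rows that repeat a pose let the fingers close, or fill a call up. It gives the time, the measured TCP pose, the force and the opening at its end, in the units of the state.
- sense(): the state, without advancing time (a new reading comes with each control period).
- vision.get_image(name): name is "scene" or "top"; returns the picture (384x512x3 uint8, red, green, blue); there is no depth.
- vision.camera_info(name): a dict with "fx", "fy", "cx", "cy" (pixels), "k1" (the pictures are not rectified: a ray, as slopes to the right and down, at radius r is drawn at 1 + k1 r^2 times it, then the intrinsics apply), "R" (3x3) and "t" (3): a world point X has camera coordinates R X + t. Camera axes: x right, y down, z forward; pixel columns grow to the right and rows downward; lengths in m; the calibration is good to about 2 mm. A picture is of the moment at which its call begins. camera_info takes no time and is no camera call.
- ticket.hand_in(): hands the job in, once; it reports no verdict.
Trained networks look in the newest picture that a camera, given by its name, has taken for a name from the list of things; names that differ only in an ending like _2 or _b are one class to them, and where a whole thing is asked for, a point or a joint stands for the part that bears it (a point fixed in the world has none). Each returns a list of dicts, best first, with "confidence" (0 to 1); they miss things now and then, are a little off and sometimes report something else, mostly with a low value. They report only what shows in the picture. A call takes as long as a camera call.
- boxes_of(query, camera): "xyz" ([x, y, z] in m, in world coordinates, good to about 4 mm: the middle of the surface that is visible of it).
The state is a dict: "time": time; "joint_pos": joint angles; "joint_velocities": joint speeds; "effort": joint torques, N m; "eef_pos": TCP position; "eef_rot": TCP orientation; "force": force on the tool from outside, world axes, zero at the start; "ft_torque": the same for the moment, N m; "width": opening from 0.0 (shut) to 1.0 (fully open).
Only numpy, scipy, OpenCV 4.12 (cv2) and the standard library are available. Lean on these libraries where they do the work, as an engineer would, in place of code of your own. Each camera call takes 0.05 s, during which the arm holds its last target. There are 200 camera calls.

## Working session

There is one attempt and no reset: what is moved stays moved. The work goes in short steps, Python scripts to look and compute and a tool call to move; the robot and the scene stay as the last step left them, time stands still between calls to the robot, and variables do not carry over. Pictures are saved under pics/ and viewed, about 8 in all and at most 12, crops included, and the job is handed in when it is done.

Besides the shell and the picture viewer there is one more tool, called after ">>>" as name(argument=value, ...) on one line, values as JSON. arm_command: Moves the arm, as the interface text tells. Its arguments: {"type":"object","properties":{"rows":{"type":"array"},"grip_force":{"type":"number"}},"required":["rows"]}

```bash
mkdir -p pics; python3 - <<'E'
from workcell import sense, vision, boxes_of, ctrl
import cv2
s=sense();print(s['time'],s['eef_pos'],s['eef_rot'],s['width'],ctrl.tip_reach)
for n in('scene','top'):
    im=vision.get_image(n);cv2.imwrite(f'pics/{n}0.png',im[:,:,::-1])
    i=vision.camera_info(n);print(n,{k:(v.tolist() if hasattr(v,'tolist') else v) for k,v in i.items()})
for q in('piano','key5_touch','key3_touch','key1_touch','rack','column'):
    print(q,[(b['xyz'],b['confidence']) for b in boxes_of(q,'top')][:3])
E
```

```text
0.0 [ 0.2462004  -0.600894    0.23220654] [[ 9.25371139e-01  3.79061688e-01 -7.01734516e-04]
 [ 3.79062337e-01 -9.25369465e-01  1.76016356e-03]
 [ 1.78468756e-05 -1.89480568e-03 -9.99998205e-01]] 0.9979848283882594 0.025
scene {'fx': 393.2525863457869, 'fy': 393.2525863457869, 'cx': 260.55360258200704, 'cy': 188.88781297661814, 'k1': -0.010022770427181082, 'R': [[0.8157324511905227, 0.5784221573630941, -0.0028941226866756858], [0.36462344798587654, -0.5180894229607313, -0.7737138301692089], [-0.4490326371808537, 0.6300882142110268, -0.6335286363368013]], 't': [-0.4285091709011395, -0.1597110537276489, 1.3820973041977107]}
top {'fx': 347.4593605061402, 'fy': 347.4593605061402, 'cx': 254.64431020452994, 'cy': 193.4017105800145, 'k1': -0.014511651072154378, 'R': [[-0.0029110150034055197, -0.9994792163831606, 0.03213754828472246], [-0.9898881323134352, -0.0016776940169510928, -0.14184030050660537], [0.14182034937437069, -0.032225476891559024, -0.9893677309991682]], 't': [-0.04207579398160378, 0.5322614901731297, 0.7842983869540737]}
piano [([0.5669, 0.0281, 0.0469], 0.85), ([0.498, 0.0356, 0.0479], 0.16)]
key5_touch [([0.5004, 0.0023, 0.0458], 0.58)]
key3_touch [([0.4998, 0.068, 0.0413], 0.9)]
key1_touch [([0.4982, 0.134, 0.0463], 0.88)]
rack [([0.4792, -0.3575, 0.0194], 0.66)]
column [([0.3806, 0.076, 0.0675], 0.84), ([0.5641, -0.333, 0.0399], 0.61)]
```

View pics/top0.png

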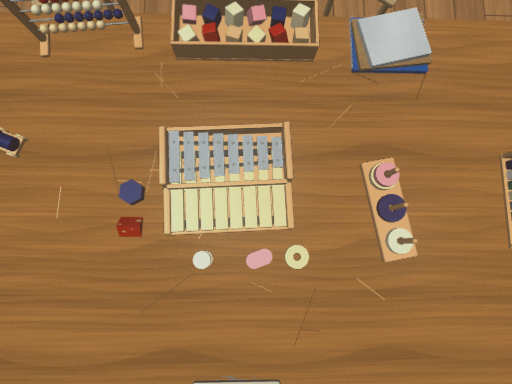

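View pics/scene0.png

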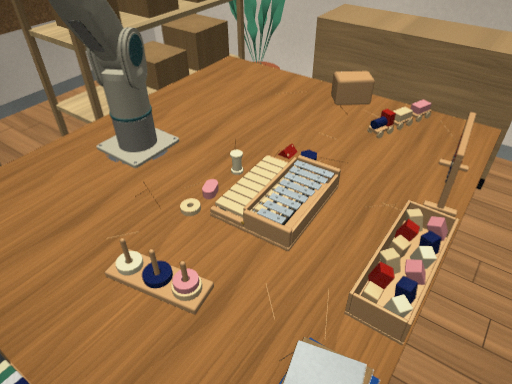

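Top view: the piano has its keys toward the robot (cols 170–287, rows 187–232). The longest bar is on the left (+y, col 174), so key 1 is at col ~177 and key 5 at ~236. The arm is outside the picture. Next I measure the key slots and the yaw.

```bash
cat > h.py <<'E'
import numpy as np,cv2
from workcell import vision
def cam(n):
    i=vision.camera_info(n);return i,np.array(i['R']),np.array(i['t'])
def proj(n,X):
    i,R,t=cam(n);c=np.atleast_2d(X)@R.T+t;s=c[:,:2]/c[:,2:];s=s*(1+i['k1']*(s**2).sum(1,keepdims=True))
    return s*[i['fx'],i['fy']]+[i['cx'],i['cy']]
def ray(n,uv,z):
    i,R,t=cam(n);p=(np.atleast_2d(uv)-[i['cx'],i['cy']])/[i['fx'],i['fy']];s=p.copy()
    for _ in range(9): s=p/(1+i['k1']*(s**2).sum(1,keepdims=True))
    d=np.c_[s,np.ones(len(s))]@R;o=-R.T@t
    return o+d*((z-o[2])/d[:,2])[:,None]
E
python3 - <<'E'
from h import *
from workcell import boxes_of
im=cv2.imread('pics/top0.png');h=cv2.cvtColor(im,cv2.COLOR_BGR2HSV)
print(h[205,177],h[205,169],h[228,236],h[205,184])
m=((h[...,2]>195)&(h[...,0]>18)&(h[...,0]<40)).astype('uint8');m[:182]=0;m[238:]=0;m[:,:165]=0;m[:,292:]=0
n,l,st,c=cv2.connectedComponentsWithStats(m,connectivity=4)
for k in range(1,n):
    if st[k,4]>100: print(st[k],ray('top',c[k]+0,.046).round(4)[0])
for k in range(8):
    b=boxes_of(f'key{k+1}','top');print(k+1,[(x['xyz'],x['confidence']) for x in b[:2]])
P=[[.5004,.0023,.046],[.4998,.068,.046],[.4982,.134,.046]]
q=proj('top',P);print(q)
a=cv2.resize(im[115:245,155:300],None,fx=5,fy=5,interpolation=cv2.INTER_CUBIC)
for u,v in q: cv2.circle(a,(int((u-155+.5)*5),int((v-115+.5)*5)),4,(0,0,255),-1)
cv2.imwrite('pics/c1.png',a[:600])
a=cv2.resize(a,None,fx=.9,fy=.9);cv2.imwrite('pics/c1.png',a)
E
```

```text
[ 31  55 222] [ 17 114 186] [ 21  89 215] [ 18  98 183]
[272 185  14  42 498] [ 0.5036 -0.0984  0.046 ]
[242 186  16  42 513] [ 0.5003 -0.031   0.046 ]
[258 186  14  41 498] [ 0.5016 -0.0649  0.046 ]
[209 187  19  45 535] [0.4946 0.0377 0.046 ]
[229 187  14  42 515] [0.4983 0.0034 0.046 ]
[165 188   4  46 107] [0.486  0.1635 0.046 ]
[199 188  14  42 515] [0.4948 0.0713 0.046 ]
[ 170  189   38   45 1071] [0.4904 0.1212 0.046 ]
1 [([0.5148, -0.1006, 0.0478], 0.96), ([0.4989, 0.0302, 0.0461], 0.93)]
2 [([0.5148, -0.1006, 0.0478], 0.96), ([0.4989, 0.0302, 0.0461], 0.93)]
3 [([0.5148, -0.1006, 0.0478], 0.96), ([0.4989, 0.0302, 0.0461], 0.93)]
4 [([0.5148, -0.1006, 0.0478], 0.96), ([0.4989, 0.0302, 0.0461], 0.93)]
5 [([0.5148, -0.1006, 0.0478], 0.96), ([0.4989, 0.0302, 0.0461], 0.93)]
6 [([0.5148, -0.1006, 0.0478], 0.96), ([0.4989, 0.0302, 0.0461], 0.93)]
7 [([0.5148, -0.1006, 0.0478], 0.96), ([0.4989, 0.0302, 0.0461], 0.93)]
8 [([0.5148, -0.1006, 0.0478], 0.96), ([0.4989, 0.0302, 0.0461], 0.93)]
[[235.61228096 206.44345304]
 [207.31754377 206.68413945]
 [178.75370101 207.35256543]]
```

View pics/c1.png

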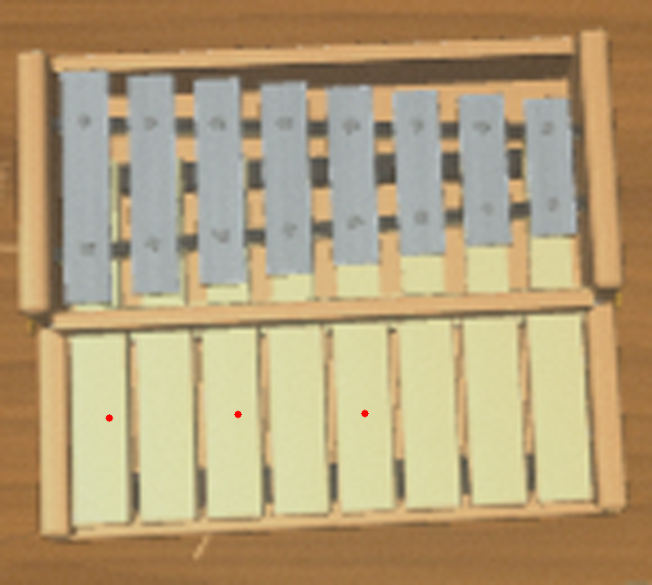

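The detected key centres show a yaw of about 3°. I'll derive the touch points from the key fronts and check the model in both pictures.

```bash
cat >> h.py <<'E'
from scipy.optimize import least_squares
def model(p):
    c,s=np.cos(p[2]),np.sin(p[2]);ex=np.array([c,s,0]);ey=np.array([-s,c,0])
    return np.array([p[0],p[1],.046]),ex,ey   # p: key5 touch x,y, yaw
E
python3 - <<'E'
from h import *
# corners in top crop: key (from low), front-left/right
cr={1:((73,523),(127,521)),3:((207,518),(262,515)),5:((342,513),(394,509)),8:((538,503),(592,499))}
U=[];K=[]
for k,(a,b) in cr.items():
    for q,s in((a,15),(b,-15)): U.append([q[0]/4.5+154.5,q[1]/4.5+114.5]);K.append((34*(5-k)+s)/1000)
U=np.array(U);K=np.array(K)
def pts(p):
    o,ex,ey=model(p);return o-.024*ex+K[:,None]*ey
r=least_squares(lambda p:(proj('top',pts(p))-U).ravel(),[.48,0,.05]);p=r.x
print(p,np.abs(r.fun).max());np.save('p.npy',p)
o,ex,ey=model(p)
for k in(5,3,1):print(k,(o+.034*(5-k)*ey).round(4))
out=[]
for n,(x0,y0,w,h) in{'top':(155,125,150,120),'scene':(205,145,150,120)}.items():
    a=cv2.resize(cv2.imread(f'pics/{n}0.png')[y0:y0+h,x0:x0+w],None,fx=5,fy=5,interpolation=cv2.INTER_CUBIC)
    for k in range(1,9):
        q=[o+x*ex+(.034*(5-k)+y)*ey for x,y in((-.024,.015),(.073,.015),(.073,-.015),(-.024,-.015))]
        cv2.polylines(a,[((proj(n,q)-[x0,y0]+.5)*5).astype(int)],True,(0,0,255) if k in(1,3,5) else (255,0,0),1)
    out.append(a[:,:600] if n=='top' else a)
cv2.imwrite('pics/s1.png',out[1])
E
```

```text
[0.47453104 0.00194885 0.04405779] 0.8786463226477679
5 [0.4745 0.0019 0.046 ]
3 [0.4715 0.0699 0.046 ]
1 [0.4685 0.1378 0.046 ]
```

View pics/s1.png

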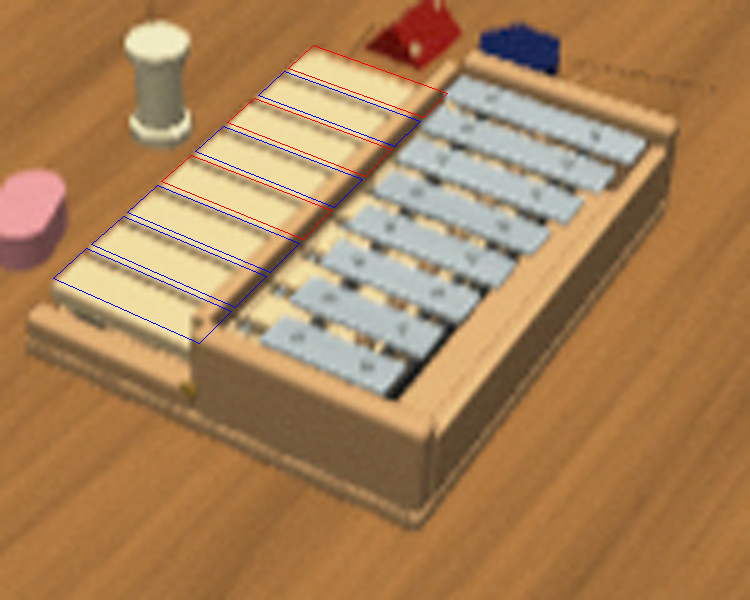

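The model's key outlines agree with the scene view to within about 1–2 mm. Key 5 is the 4th outline from the top's high end and key 1 is nearest the roof block. I'll move over in two calls, keeping high and shutting the jaws.

>>> arm_command(rows=[{"tx": 0.03, "ty": -0.032, "tz": 0, "rx": 0, "ry": 0, "rz": -7, "jaw": 0}, {"tx": 0.06, "ty": -0.065, "tz": 0, "rx": 0, "ry": 0, "rz": -14, "jaw": 0}, {"tx": 0.09, "ty": -0.097, "tz": 0, "rx": 0, "ry": 0, "rz": -21, "jaw": 0}, {"tx": 0.12, "ty": -0.13, "tz": 0, "rx": 0, "ry": 0, "rz": -28, "jaw": 0}, {"tx": 0.15, "ty": -0.162, "tz": 0, "rx": 0, "ry": 0, "rz": -35, "jaw": 0}, {"tx": 0.18, "ty": -0.195, "tz": 0, "rx": 0, "ry": 0, "rz": -42, "jaw": 0}, {"tx": 0.21, "ty": -0.227, "tz": 0, "rx": 0, "ry": 0, "rz": -49, "jaw": 0}, {"tx": 0.24, "ty": -0.26, "tz": 0, "rx": 0, "ry": 0, "rz": -56, "jaw": 0}, {"tx": 0.27, "ty": -0.292, "tz": 0, "rx": 0, "ry": 0, "rz": -63, "jaw": 0}, {"tx": 0.3, "ty": -0.325, "tz": 0, "rx": 0, "ry": 0, "rz": -70.25, "jaw": 0}])

```text
time: 1.8
eef_pos: [0.4014, -0.1856, 0.2335]
eef_rot: [[-0.049, 0.999, 0.001], [0.999, 0.049, -0.001], [-0.001, 0.001, -1.0]]
force: [-0.1, -0.2, 0.0]
width: 0.001
```

```bash
cat > d.py <<'E'
import sys
from h import *
from workcell import sense,ctrl
s=sense();R=np.array(s['eef_rot']);p=np.load('p.npy');o,ex,ey=model(p)
k=int(sys.argv[1]);z=float(sys.argv[2])
t=o+.034*(5-k)*ey-.004*ex;t[2]=z+ctrl.tip_reach
Rd=np.c_[ey,ex,[0,0,-1]]
from scipy.spatial.transform import Rotation as Q
print('t',s['time'],'pos',np.round(s['eef_pos'],4),'w',s['width'],'F',np.round(s['force'],2),'tip',ctrl.tip_reach)
print('shift',(R.T@(t-s['eef_pos'])).round(4),'turn',np.degrees(Q.from_matrix(R.T@Rd).as_rotvec()).round(2),'v',np.abs(s['joint_velocities']).max())
E
python3 d.py 5 0.07
```

```text
t 1.8 pos [ 0.4014 -0.1856  0.2335] w 0.0011870751728167738 F [-0.14 -0.18  0.03] tip 0.025
shift [0.1839 0.078  0.1385] turn [0.06 0.04 0.27] v 0.668350041577655
```

>>> arm_command(rows=[{"tx": 0.04, "ty": 0.017, "tz": 0, "jaw": 0}, {"tx": 0.08, "ty": 0.034, "tz": 0, "jaw": 0}, {"tx": 0.12, "ty": 0.051, "tz": 0.01, "jaw": 0}, {"tx": 0.16, "ty": 0.068, "tz": 0.04, "jaw": 0}, {"tx": 0.183, "ty": 0.078, "tz": 0.08, "jaw": 0}, {"tx": 0.183, "ty": 0.078, "tz": 0.11, "jaw": 0}, {"tx": 0.183, "ty": 0.078, "tz": 0.13, "jaw": 0}, {"tx": 0.183, "ty": 0.078, "tz": 0.138, "jaw": 0}, {"tx": 0.183, "ty": 0.078, "tz": 0.138, "jaw": 0}, {"tx": 0.183, "ty": 0.078, "tz": 0.138, "jaw": 0}])

```text
invalid input
```

```bash
python3 d.py 5 0.05; python3 - <<'E'
from h import *
o=[]
for n,(x0,y0) in{'top':(160,135),'scene':(205,115)}.items():
    im=vision.get_image(n)[:,:,::-1];o.append(cv2.resize(im[y0:y0+150,x0:x0+100] if n=='top' else im[y0:y0+150,x0:x0+100],None,fx=4,fy=4,interpolation=cv2.INTER_CUBIC))
cv2.imwrite('pics/n1.png',np.hstack(o))
E
```

```text
t 1.8 pos [ 0.4014 -0.1856  0.2335] w 0.0011870751728167738 F [-0.14 -0.18  0.03] tip 0.025
shift [0.1839 0.078  0.1585] turn [0.06 0.04 0.27] v 0.668350041577655
```

View pics/n1.png

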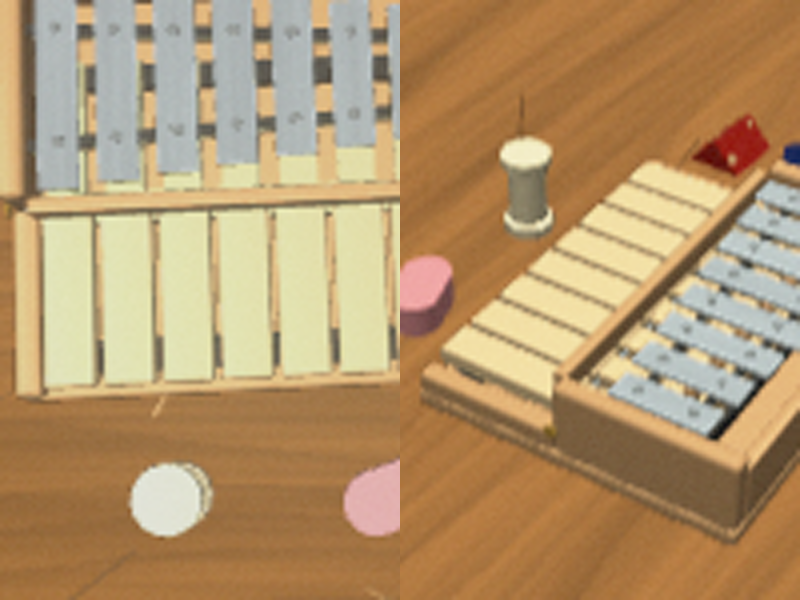

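The call was refused because rx, ry and rz were left out. The picture shows the unchanged scene with no arm in view.

>>> arm_command(rows=[{"tx": 0.04, "ty": 0.017, "tz": 0, "rx": 0, "ry": 0, "rz": 0, "jaw": 0}, {"tx": 0.08, "ty": 0.034, "tz": 0, "rx": 0, "ry": 0, "rz": 0, "jaw": 0}, {"tx": 0.12, "ty": 0.051, "tz": 0.01, "rx": 0, "ry": 0, "rz": 0, "jaw": 0}, {"tx": 0.16, "ty": 0.068, "tz": 0.04, "rx": 0, "ry": 0, "rz": 0, "jaw": 0}, {"tx": 0.183, "ty": 0.078, "tz": 0.08, "rx": 0, "ry": 0, "rz": 0, "jaw": 0}, {"tx": 0.183, "ty": 0.078, "tz": 0.11, "rx": 0, "ry": 0, "rz": 0, "jaw": 0}, {"tx": 0.183, "ty": 0.078, "tz": 0.13, "rx": 0, "ry": 0, "rz": 0, "jaw": 0}, {"tx": 0.183, "ty": 0.078, "tz": 0.138, "rx": 0, "ry": 0, "rz": 0, "jaw": 0}, {"tx": 0.183, "ty": 0.078, "tz": 0.138, "rx": 0, "ry": 0, "rz": 0, "jaw": 0}, {"tx": 0.183, "ty": 0.078, "tz": 0.138, "rx": 0, "ry": 0, "rz": 0, "jaw": 0}])

```text
time: 2.9
eef_pos: [0.4714, -0.0012, 0.0959]
eef_rot: [[-0.043, 0.999, 0.001], [0.999, 0.043, -0.0], [-0.0, 0.001, -1.0]]
force: [0.8, 0.9, -0.2]
width: 0.001
```

```bash
python3 d.py 5 0.05; python3 - <<'E'
from h import *
o=[]
for n,(x0,y0) in{'top':(190,115),'scene':(205,115)}.items():
    im=vision.get_image(n)[:,:,::-1];o.append(cv2.resize(im[y0:y0+150,x0:x0+100],None,fx=4,fy=4,interpolation=cv2.INTER_CUBIC))
cv2.imwrite('pics/n2.png',np.hstack(o))
E
```

```text
t 2.9 pos [ 0.4714 -0.0012  0.0959] w 0.0007927072386624843 F [ 0.75  0.91 -0.18] tip 0.025
shift [ 0.003  -0.0008  0.0209] turn [ 0.08  0.01 -0.06] v 0.013828821174184451
```

View pics/n2.png

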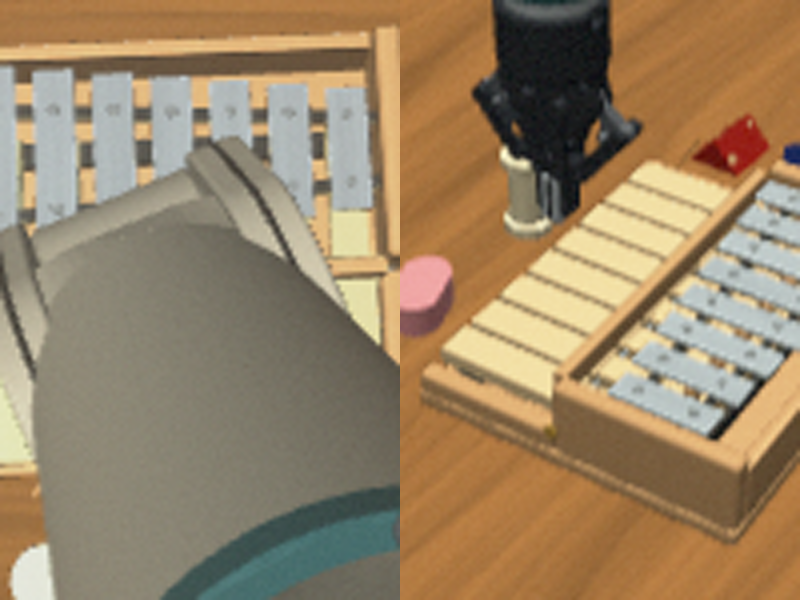

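The fingertips hang above key 5's front part (right panel, ~(560,210)) and everything else is untouched. I'll descend in small steps and read the force.

>>> arm_command(rows=[{"tx": 0.003, "ty": 0, "tz": 0.005, "rx": 0, "ry": 0, "rz": 0, "jaw": 0}, {"tx": 0.003, "ty": 0, "tz": 0.012, "rx": 0, "ry": 0, "rz": 0, "jaw": 0}, {"tx": 0.003, "ty": 0, "tz": 0.018, "rx": 0, "ry": 0, "rz": 0, "jaw": 0}, {"tx": 0.003, "ty": 0, "tz": 0.022, "rx": 0, "ry": 0, "rz": 0, "jaw": 0}, {"tx": 0.003, "ty": 0, "tz": 0.025, "rx": 0, "ry": 0, "rz": 0, "jaw": 0}, {"tx": 0.003, "ty": 0, "tz": 0.027, "rx": 0, "ry": 0, "rz": 0, "jaw": 0}, {"tx": 0.003, "ty": 0, "tz": 0.029, "rx": 0, "ry": 0, "rz": 0, "jaw": 0}, {"tx": 0.003, "ty": 0, "tz": 0.03, "rx": 0, "ry": 0, "rz": 0, "jaw": 0}, {"tx": 0.003, "ty": 0, "tz": 0.03, "rx": 0, "ry": 0, "rz": 0, "jaw": 0}, {"tx": 0.003, "ty": 0, "tz": 0.03, "rx": 0, "ry": 0, "rz": 0, "jaw": 0}])

```text
time: 4.0
eef_pos: [0.4706, 0.0022, 0.0652]
eef_rot: [[-0.044, 0.999, 0.0], [0.999, 0.044, -0.0], [-0.0, 0.0, -1.0]]
force: [0.5, -0.0, 0.6]
width: 0.001
```

```bash
python3 d.py 5 0.037
```

```text
t 4.0 pos [0.4706 0.0022 0.0652] w 0.0005044184283168484 F [ 0.52 -0.    0.63] tip 0.025
shift [-0.0004 -0.0001  0.0032] turn [0.01 0.   0.  ] v 0.0015033468310583348
```

>>> arm_command(rows=[{"tx": 0, "ty": 0, "tz": 0.001, "rx": 0, "ry": 0, "rz": 0, "jaw": 0}, {"tx": 0, "ty": 0, "tz": 0.002, "rx": 0, "ry": 0, "rz": 0, "jaw": 0}, {"tx": 0, "ty": 0, "tz": 0.003, "rx": 0, "ry": 0, "rz": 0, "jaw": 0}, {"tx": 0, "ty": 0, "tz": 0.003, "rx": 0, "ry": 0, "rz": 0, "jaw": 0}, {"tx": 0, "ty": 0, "tz": 0.003, "rx": 0, "ry": 0, "rz": 0, "jaw": 0}, {"tx": 0, "ty": 0, "tz": 0.003, "rx": 0, "ry": 0, "rz": 0, "jaw": 0}, {"tx": 0, "ty": 0, "tz": 0.003, "rx": 0, "ry": 0, "rz": 0, "jaw": 0}, {"tx": 0, "ty": 0, "tz": 0.003, "rx": 0, "ry": 0, "rz": 0, "jaw": 0}, {"tx": 0, "ty": 0, "tz": 0.003, "rx": 0, "ry": 0, "rz": 0, "jaw": 0}, {"tx": 0, "ty": 0, "tz": 0.003, "rx": 0, "ry": 0, "rz": 0, "jaw": 0}])

```text
time: 5.0
eef_pos: [0.4706, 0.0022, 0.0622]
eef_rot: [[-0.044, 0.999, 0.0], [0.999, 0.044, 0.0], [0.0, 0.0, -1.0]]
force: [0.2, 0.2, -0.1]
width: 0.001
```

```bash
python3 d.py 5 0.037; python3 - <<'E'
from h import *
im=vision.get_image('scene')[:,:,::-1]
cv2.imwrite('pics/n3.png',cv2.resize(im[130:220,205:325],None,fx=6,fy=6,interpolation=cv2.INTER_CUBIC))
E
```

```text
t 5.0 pos [0.4706 0.0022 0.0622] w 0.0012747796624369841 F [ 0.2   0.18 -0.1 ] tip 0.025
shift [-0.0005 -0.0001  0.0002] turn [ 0. -0.  0.] v 0.0018994086221207195
```

View pics/n3.png

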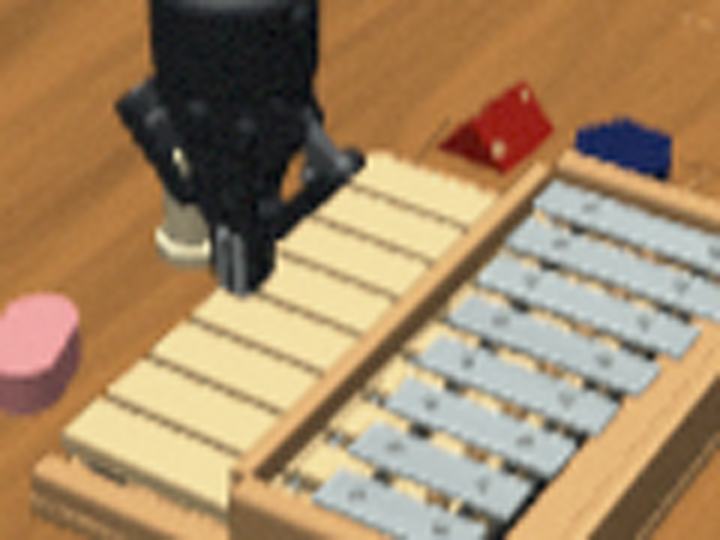

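```bash
python3 - <<'E'
from h import *
from workcell import sense
e=np.array(sense()['eef_pos']);p=np.load('p.npy');o,ex,ey=model(p)
f=lambda X:((proj('scene',X)-[205,130]+.5)*6).round(0).tolist()
for r in(0,.012,.025):print(r,f([e-[0,0,r]]),'corners',f([e-[0,0,r]+a*ex+b*ey for a,b in((-.0145,-.011),(.0145,-.011),(.0145,.011))]))
for z in(.046,.037):print('key5 front corners,touch',z,f([o*[1,1,0]+[0,0,z]-.024*ex+.015*ey,o*[1,1,0]+[0,0,z]-.024*ex-.015*ey,o*[1,1,0]+[0,0,z]]))
E
```

```text
0 [[246.0, 279.0]] corners [[208.0, 280.0], [258.0, 300.0], [283.0, 277.0]]
0.012 [[246.0, 298.0]] corners [[209.0, 300.0], [258.0, 320.0], [284.0, 296.0]]
0.025 [[247.0, 319.0]] corners [[210.0, 321.0], [259.0, 341.0], [284.0, 318.0]]
key5 front corners,touch 0.046 [[230.0, 276.0], [194.0, 308.0], [253.0, 308.0]]
key5 front corners,touch 0.037 [[230.0, 291.0], [195.0, 322.0], [253.0, 323.0]]
```

No contact yet: in the picture the fingertips end higher than tip_reach suggests. I'll continue down in force-checked steps.

>>> arm_command(rows=[{"tx": 0, "ty": 0, "tz": 0.001, "rx": 0, "ry": 0, "rz": 0, "jaw": 0}, {"tx": 0, "ty": 0, "tz": 0.002, "rx": 0, "ry": 0, "rz": 0, "jaw": 0}, {"tx": 0, "ty": 0, "tz": 0.003, "rx": 0, "ry": 0, "rz": 0, "jaw": 0}, {"tx": 0, "ty": 0, "tz": 0.004, "rx": 0, "ry": 0, "rz": 0, "jaw": 0}, {"tx": 0, "ty": 0, "tz": 0.005, "rx": 0, "ry": 0, "rz": 0, "jaw": 0}, {"tx": 0, "ty": 0, "tz": 0.006, "rx": 0, "ry": 0, "rz": 0, "jaw": 0}, {"tx": 0, "ty": 0, "tz": 0.006, "rx": 0, "ry": 0, "rz": 0, "jaw": 0}, {"tx": 0, "ty": 0, "tz": 0.006, "rx": 0, "ry": 0, "rz": 0, "jaw": 0}, {"tx": 0, "ty": 0, "tz": 0.006, "rx": 0, "ry": 0, "rz": 0, "jaw": 0}, {"tx": 0, "ty": 0, "tz": 0.006, "rx": 0, "ry": 0, "rz": 0, "jaw": 0}])

```text
time: 6.05
eef_pos: [0.4706, 0.0022, 0.0562]
eef_rot: [[-0.044, 0.999, 0.0], [0.999, 0.044, 0.0], [0.0, 0.0, -1.0]]
force: [-0.1, -0.4, -0.4]
width: 0.001
```

```bash
python3 d.py 5 0.037; python3 - <<'E'
from workcell import sense
for i in range(1):print(sense()['ft_torque'],sense()['effort'])
E
```

```text
t 6.05 pos [0.4706 0.0022 0.0562] w 0.0011731829016805287 F [-0.15 -0.41 -0.37] tip 0.025
shift [-0.0004 -0.0001 -0.0058] turn [ 0.01 -0.    0.  ] v 0.001095210750425458
[ 0.05222019  0.04168105 -0.02905632] [-5.69053562e-03 -4.69528985e+01 -1.66498281e+00 -7.09180802e+00
  4.15554765e-03  7.44207082e-04  1.07877202e-05]
```

>>> arm_command(rows=[{"tx": 0, "ty": 0, "tz": 0.001, "rx": 0, "ry": 0, "rz": 0, "jaw": 0}, {"tx": 0, "ty": 0, "tz": 0.002, "rx": 0, "ry": 0, "rz": 0, "jaw": 0}, {"tx": 0, "ty": 0, "tz": 0.003, "rx": 0, "ry": 0, "rz": 0, "jaw": 0}, {"tx": 0, "ty": 0, "tz": 0.004, "rx": 0, "ry": 0, "rz": 0, "jaw": 0}, {"tx": 0, "ty": 0, "tz": 0.005, "rx": 0, "ry": 0, "rz": 0, "jaw": 0}, {"tx": 0, "ty": 0, "tz": 0.006, "rx": 0, "ry": 0, "rz": 0, "jaw": 0}, {"tx": 0, "ty": 0, "tz": 0.006, "rx": 0, "ry": 0, "rz": 0, "jaw": 0}, {"tx": 0, "ty": 0, "tz": 0.006, "rx": 0, "ry": 0, "rz": 0, "jaw": 0}, {"tx": 0, "ty": 0, "tz": 0.006, "rx": 0, "ry": 0, "rz": 0, "jaw": 0}, {"tx": 0, "ty": 0, "tz": 0.006, "rx": 0, "ry": 0, "rz": 0, "jaw": 0}])

```text
time: 7.05
eef_pos: [0.4706, 0.0022, 0.0501]
eef_rot: [[-0.044, 0.999, 0.0], [0.999, 0.044, -0.0], [-0.0, 0.0, -1.0]]
force: [-0.4, -0.2, 0.4]
width: 0.001
```

```bash
python3 d.py 5 0.037; python3 - <<'E'
from h import *
im=vision.get_image('scene')[:,:,::-1]
cv2.imwrite('pics/n4.png',cv2.resize(im[130:220,205:325],None,fx=6,fy=6,interpolation=cv2.INTER_CUBIC))
E
```

```text
t 7.05 pos [0.4706 0.0022 0.0501] w 0.0010536463406058511 F [-0.45 -0.19  0.42] tip 0.025
shift [-0.0004 -0.0001 -0.0119] turn [ 0.  0. -0.] v 0.0011035502943159165
```

View pics/n4.png

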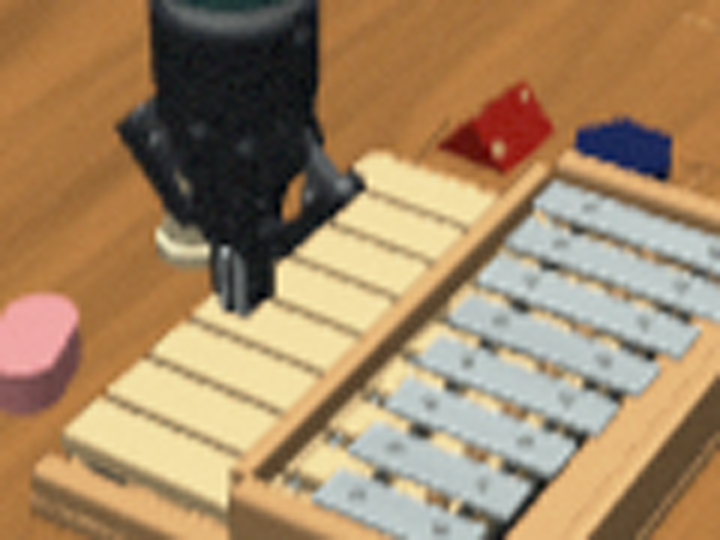

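The fingertip's lower corner is at (240,313) and the keys look level. From the pixels the tips are at about z≈0.05, so contact should come about 4 mm lower. I'll keep going down.

>>> arm_command(rows=[{"tx": 0, "ty": 0, "tz": 0.001, "rx": 0, "ry": 0, "rz": 0, "jaw": 0}, {"tx": 0, "ty": 0, "tz": 0.002, "rx": 0, "ry": 0, "rz": 0, "jaw": 0}, {"tx": 0, "ty": 0, "tz": 0.003, "rx": 0, "ry": 0, "rz": 0, "jaw": 0}, {"tx": 0, "ty": 0, "tz": 0.004, "rx": 0, "ry": 0, "rz": 0, "jaw": 0}, {"tx": 0, "ty": 0, "tz": 0.005, "rx": 0, "ry": 0, "rz": 0, "jaw": 0}, {"tx": 0, "ty": 0, "tz": 0.006, "rx": 0, "ry": 0, "rz": 0, "jaw": 0}, {"tx": 0, "ty": 0, "tz": 0.007, "rx": 0, "ry": 0, "rz": 0, "jaw": 0}, {"tx": 0, "ty": 0, "tz": 0.007, "rx": 0, "ry": 0, "rz": 0, "jaw": 0}, {"tx": 0, "ty": 0, "tz": 0.007, "rx": 0, "ry": 0, "rz": 0, "jaw": 0}, {"tx": 0, "ty": 0, "tz": 0.007, "rx": 0, "ry": 0, "rz": 0, "jaw": 0}])

```text
time: 8.1
eef_pos: [0.4703, 0.0022, 0.0431]
eef_rot: [[-0.044, 0.999, -0.0], [0.999, 0.044, -0.0], [-0.0, -0.0, -1.0]]
force: [-2.9, 0.2, 2.4]
width: 0.003
```

```bash
python3 d.py 5 0.037
```

```text
t 8.1 pos [0.4703 0.0022 0.0431] w 0.0031142794505666115 F [-2.88  0.2   2.44] tip 0.025
shift [-0.0004  0.0002 -0.0189] turn [-0.02  0.    0.  ] v 0.0021187512697746144
```

Contact: about 2.4 N upwards, so the tips sit roughly level with the TCP. The −x force is drag from the key's surface moving toward its front as it turns. I'll press on and follow it slightly toward −x.

>>> arm_command(rows=[{"tx": 0, "ty": -0.0005, "tz": 0.001, "rx": 0, "ry": 0, "rz": 0, "jaw": 0}, {"tx": 0, "ty": -0.001, "tz": 0.002, "rx": 0, "ry": 0, "rz": 0, "jaw": 0}, {"tx": 0, "ty": -0.001, "tz": 0.003, "rx": 0, "ry": 0, "rz": 0, "jaw": 0}, {"tx": 0, "ty": -0.0015, "tz": 0.004, "rx": 0, "ry": 0, "rz": 0, "jaw": 0}, {"tx": 0, "ty": -0.0015, "tz": 0.005, "rx": 0, "ry": 0, "rz": 0, "jaw": 0}, {"tx": 0, "ty": -0.0015, "tz": 0.005, "rx": 0, "ry": 0, "rz": 0, "jaw": 0}, {"tx": 0, "ty": -0.0015, "tz": 0.005, "rx": 0, "ry": 0, "rz": 0, "jaw": 0}, {"tx": 0, "ty": -0.0015, "tz": 0.005, "rx": 0, "ry": 0, "rz": 0, "jaw": 0}, {"tx": 0, "ty": -0.0015, "tz": 0.005, "rx": 0, "ry": 0, "rz": 0, "jaw": 0}, {"tx": 0, "ty": -0.0015, "tz": 0.005, "rx": 0, "ry": 0, "rz": 0, "jaw": 0}])

```text
time: 9.1
eef_pos: [0.4702, 0.0022, 0.0387]
eef_rot: [[-0.044, 0.999, 0.002], [0.999, 0.044, 0.0], [0.0, 0.002, -1.0]]
force: [0.1, -0.7, 8.2]
width: 0.001
```

```bash
python3 d.py 5 0.037;  python3 - <<'E'
from h import *
im=vision.get_image('scene')[:,:,::-1]
cv2.imwrite('pics/n5.png',cv2.resize(im[130:220,205:325],None,fx=6,fy=6,interpolation=cv2.INTER_CUBIC))
E
```

```text
t 9.1 pos [0.4702 0.0022 0.0387] w 0.0014502536473232901 F [ 0.1  -0.69  8.19] tip 0.025
shift [-0.0005  0.0004 -0.0233] turn [ 0.14 -0.   -0.  ] v 0.0014593689989538957
```

View pics/n5.png

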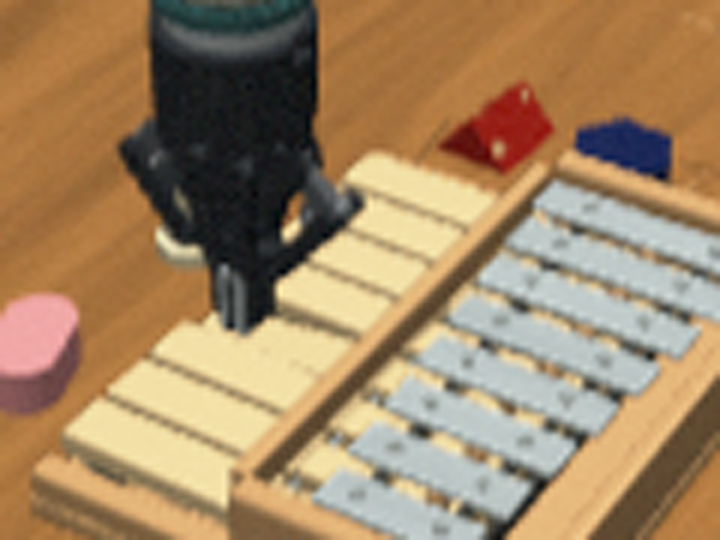

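Key 5 is down (its top lies below keys 4 and 6 around (270,330)). The force rose to 8 N, past the 4–5 N spring, so it is at its stop with no side force. A last nudge, then release.

>>> arm_command(rows=[{"tx": 0, "ty": 0, "tz": 0.001, "rx": 0, "ry": 0, "rz": 0, "jaw": 0}, {"tx": 0, "ty": 0, "tz": 0.001, "rx": 0, "ry": 0, "rz": 0, "jaw": 0}, {"tx": 0, "ty": 0.0005, "tz": -0.002, "rx": 0, "ry": 0, "rz": 0, "jaw": 0}, {"tx": 0, "ty": 0.001, "tz": -0.004, "rx": 0, "ry": 0, "rz": 0, "jaw": 0}, {"tx": 0, "ty": 0.0015, "tz": -0.007, "rx": 0, "ry": 0, "rz": 0, "jaw": 0}, {"tx": 0, "ty": 0.0015, "tz": -0.011, "rx": 0, "ry": 0, "rz": 0, "jaw": 0}, {"tx": 0, "ty": 0.0015, "tz": -0.018, "rx": 0, "ry": 0, "rz": 0, "jaw": 0}, {"tx": 0, "ty": 0.0015, "tz": -0.025, "rx": 0, "ry": 0, "rz": 0, "jaw": 0}, {"tx": 0, "ty": 0.0015, "tz": -0.03, "rx": 0, "ry": 0, "rz": 0, "jaw": 0}, {"tx": 0, "ty": 0.0015, "tz": -0.03, "rx": 0, "ry": 0, "rz": 0, "jaw": 0}])

```text
time: 10.15
eef_pos: [0.471, 0.0023, 0.0689]
eef_rot: [[-0.044, 0.999, 0.001], [0.999, 0.044, 0.0], [0.0, 0.001, -1.0]]
force: [0.0, 0.4, 0.2]
width: -0.001
```

```bash
python3 d.py 3 0.035;  python3 - <<'E'
from h import *
im=vision.get_image('scene')[:,:,::-1]
cv2.imwrite('pics/n6.png',cv2.resize(im[130:220,205:325],None,fx=6,fy=6,interpolation=cv2.INTER_CUBIC))
a=cv2.imread('pics/scene0.png').astype(int);d=np.abs(im.astype(int)-a).max(2)
print('diff in bars/case region',np.percentile(d[170:240,260:340],[50,95,99]), 'left keys',np.percentile(d[185:225,215:245],[50,95,99]))
E
```

```text
t 10.15 pos [0.471  0.0023 0.0689] w -0.0008188428576392224 F [0.   0.44 0.19] tip 0.025
shift [ 0.0675 -0.0005  0.0089] turn [ 0.08 -0.01 -0.01] v 0.015671792951532235
diff in bars/case region [ 5.  8. 10.] left keys [ 4.  8. 10.]
```

View pics/n6.png

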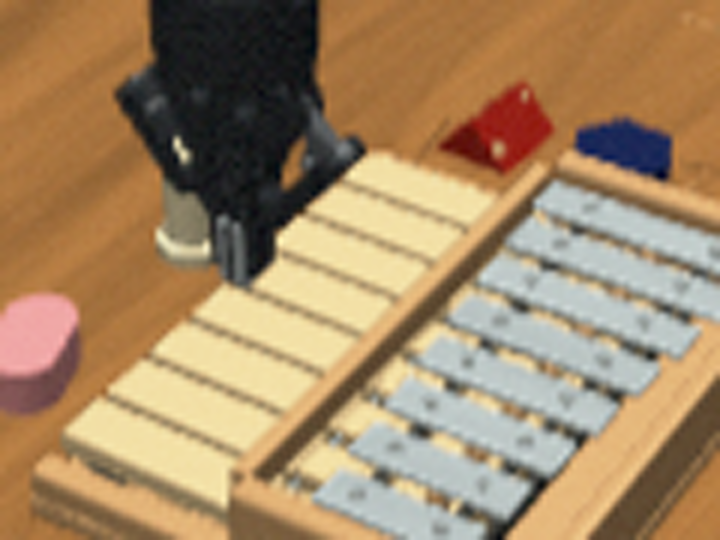

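Key 5 is back up and flush, and the piano is unmoved (the picture differs from the first only by noise). Now key 3, with the same press profile.

>>> arm_command(rows=[{"tx": 0.034, "ty": 0, "tz": 0, "rx": 0, "ry": 0, "rz": 0, "jaw": 0}, {"tx": 0.0675, "ty": -0.0005, "tz": 0, "rx": 0, "ry": 0, "rz": 0, "jaw": 0}, {"tx": 0.0675, "ty": -0.0005, "tz": 0.008, "rx": 0, "ry": 0, "rz": 0, "jaw": 0}, {"tx": 0.0675, "ty": -0.0005, "tz": 0.018, "rx": 0, "ry": 0, "rz": 0, "jaw": 0}, {"tx": 0.0675, "ty": -0.0005, "tz": 0.022, "rx": 0, "ry": 0, "rz": 0, "jaw": 0}, {"tx": 0.0675, "ty": -0.001, "tz": 0.025, "rx": 0, "ry": 0, "rz": 0, "jaw": 0}, {"tx": 0.0675, "ty": -0.0015, "tz": 0.0275, "rx": 0, "ry": 0, "rz": 0, "jaw": 0}, {"tx": 0.0675, "ty": -0.002, "tz": 0.03, "rx": 0, "ry": 0, "rz": 0, "jaw": 0}, {"tx": 0.0675, "ty": -0.002, "tz": 0.031, "rx": 0, "ry": 0, "rz": 0, "jaw": 0}, {"tx": 0.0675, "ty": -0.002, "tz": 0.031, "rx": 0, "ry": 0, "rz": 0, "jaw": 0}])

```text
time: 11.2
eef_pos: [0.4664, 0.069, 0.0382]
eef_rot: [[-0.043, 0.999, 0.002], [0.999, 0.043, -0.0], [-0.001, 0.002, -1.0]]
force: [-1.1, 0.3, 16.3]
width: -0.003
```

```bash
python3 d.py 3 0.035;python3 - <<'E'
from h import *
im=vision.get_image('scene')[:,:,::-1]
cv2.imwrite('pics/n7.png',cv2.resize(im[130:220,205:325],None,fx=6,fy=6,interpolation=cv2.INTER_CUBIC))
E
```

```text
t 11.2 pos [0.4664 0.069  0.0382] w -0.0033354335406583354 F [-1.06  0.26 16.29] tip 0.025
shift [ 0.0007  0.0012 -0.0218] turn [ 0.12  0.03 -0.05] v 0.0033141221954212483
```

View pics/n7.png

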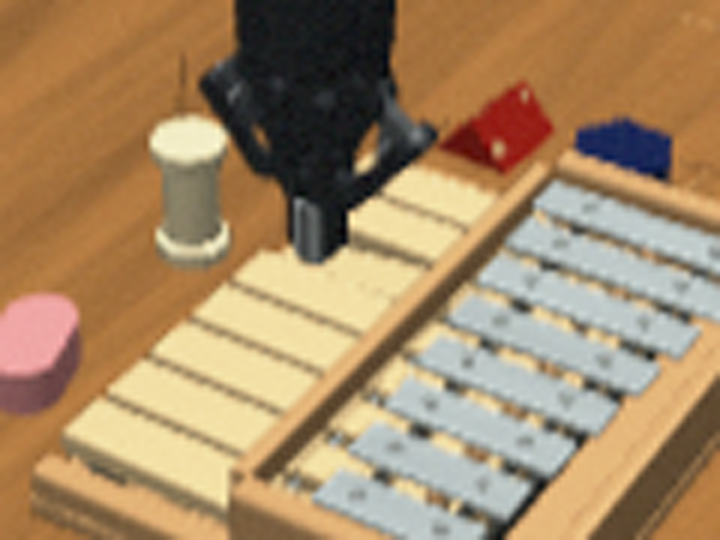

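Key 3 is down (gap beside the finger at (350,260)), bottomed at 16 N, and its neighbours are level. Release.

>>> arm_command(rows=[{"tx": 0, "ty": 0, "tz": -0.001, "rx": 0, "ry": 0, "rz": 0, "jaw": 0}, {"tx": 0, "ty": 0.0005, "tz": -0.003, "rx": 0, "ry": 0, "rz": 0, "jaw": 0}, {"tx": 0, "ty": 0.001, "tz": -0.005, "rx": 0, "ry": 0, "rz": 0, "jaw": 0}, {"tx": 0, "ty": 0.0015, "tz": -0.008, "rx": 0, "ry": 0, "rz": 0, "jaw": 0}, {"tx": 0, "ty": 0.0015, "tz": -0.012, "rx": 0, "ry": 0, "rz": 0, "jaw": 0}, {"tx": 0, "ty": 0.0015, "tz": -0.018, "rx": 0, "ry": 0, "rz": 0, "jaw": 0}, {"tx": 0, "ty": 0.0015, "tz": -0.025, "rx": 0, "ry": 0, "rz": 0, "jaw": 0}, {"tx": 0, "ty": 0.0015, "tz": -0.031, "rx": 0, "ry": 0, "rz": 0, "jaw": 0}, {"tx": 0, "ty": 0.0015, "tz": -0.031, "rx": 0, "ry": 0, "rz": 0, "jaw": 0}, {"tx": 0, "ty": 0.0015, "tz": -0.031, "rx": 0, "ry": 0, "rz": 0, "jaw": 0}])

```text
time: 12.25
eef_pos: [0.4673, 0.0697, 0.0684]
eef_rot: [[-0.044, 0.999, 0.001], [0.999, 0.044, 0.0], [0.0, 0.001, -1.0]]
force: [0.2, -0.2, -0.3]
width: -0.002
```

```bash
python3 d.py 1 0.035;  python3 - <<'E'
from h import *
im=vision.get_image('scene')[:,:,::-1]
a=cv2.imread('pics/scene0.png').astype(int);d=np.abs(im.astype(int)-a).max(2)
print('diff',np.percentile(d[170:240,265:340],[50,95,99]),np.percentile(d[180:225,215:250],[50,95,99]))
E
```

```text
t 12.25 pos [0.4673 0.0697 0.0684] w -0.0019294026665118904 F [ 0.16 -0.17 -0.26] tip 0.025
shift [0.068  0.0002 0.0084] turn [ 0.04 -0.01 -0.  ] v 0.009354407253804377
diff [4. 8. 9.] [4. 7. 9.]
```

>>> arm_command(rows=[{"tx": 0.034, "ty": 0, "tz": 0, "rx": 0, "ry": 0, "rz": 0, "jaw": 0}, {"tx": 0.068, "ty": 0, "tz": 0, "rx": 0, "ry": 0, "rz": 0, "jaw": 0}, {"tx": 0.068, "ty": 0, "tz": 0.008, "rx": 0, "ry": 0, "rz": 0, "jaw": 0}, {"tx": 0.068, "ty": 0, "tz": 0.018, "rx": 0, "ry": 0, "rz": 0, "jaw": 0}, {"tx": 0.068, "ty": 0, "tz": 0.022, "rx": 0, "ry": 0, "rz": 0, "jaw": 0}, {"tx": 0.068, "ty": -0.0005, "tz": 0.025, "rx": 0, "ry": 0, "rz": 0, "jaw": 0}, {"tx": 0.068, "ty": -0.001, "tz": 0.0275, "rx": 0, "ry": 0, "rz": 0, "jaw": 0}, {"tx": 0.068, "ty": -0.0015, "tz": 0.0295, "rx": 0, "ry": 0, "rz": 0, "jaw": 0}, {"tx": 0.068, "ty": -0.0015, "tz": 0.0308, "rx": 0, "ry": 0, "rz": 0, "jaw": 0}, {"tx": 0.068, "ty": -0.0015, "tz": 0.0308, "rx": 0, "ry": 0, "rz": 0, "jaw": 0}])

```text
time: 13.3
eef_pos: [0.4633, 0.1368, 0.0383]
eef_rot: [[-0.043, 0.999, 0.002], [0.999, 0.043, -0.001], [-0.001, 0.002, -1.0]]
force: [-1.0, -1.5, 13.5]
width: -0.003
```

```bash
python3 d.py 1 0.035
```

```text
t 13.3 pos [0.4633 0.1368 0.0383] w -0.0032840827435713766 F [-0.95 -1.48 13.5 ] tip 0.025
shift [ 0.0008  0.0013 -0.0217] turn [ 0.09  0.03 -0.06] v 0.00483405020910021
```

Key 1 is at its stop at 13.5 N, at the same height as key 3. I'll release it and rise well clear.

>>> arm_command(rows=[{"tx": 0, "ty": 0, "tz": -0.001, "rx": 0, "ry": 0, "rz": 0, "jaw": 0}, {"tx": 0, "ty": 0.0005, "tz": -0.003, "rx": 0, "ry": 0, "rz": 0, "jaw": 0}, {"tx": 0, "ty": 0.001, "tz": -0.005, "rx": 0, "ry": 0, "rz": 0, "jaw": 0}, {"tx": 0, "ty": 0.0015, "tz": -0.008, "rx": 0, "ry": 0, "rz": 0, "jaw": 0}, {"tx": 0, "ty": 0.0015, "tz": -0.012, "rx": 0, "ry": 0, "rz": 0, "jaw": 0}, {"tx": 0, "ty": 0.0015, "tz": -0.03, "rx": 0, "ry": 0, "rz": 0, "jaw": 0}, {"tx": 0, "ty": 0.0015, "tz": -0.06, "rx": 0, "ry": 0, "rz": 0, "jaw": 0}, {"tx": 0, "ty": 0.0015, "tz": -0.1, "rx": 0, "ry": 0, "rz": 0, "jaw": 0}, {"tx": 0, "ty": 0.0015, "tz": -0.13, "rx": 0, "ry": 0, "rz": 0, "jaw": 0}, {"tx": 0, "ty": 0.0015, "tz": -0.15, "rx": 0, "ry": 0, "rz": 0, "jaw": 0}])

```text
time: 14.3
eef_pos: [0.4649, 0.1381, 0.1896]
eef_rot: [[-0.044, 0.999, 0.003], [0.999, 0.044, 0.001], [0.001, 0.003, -1.0]]
force: [0.9, -0.3, -0.2]
width: -0.001
```

>>> arm_command(rows=[{"tx": -0.03, "ty": 0, "tz": 0, "rx": 0, "ry": 0, "rz": 0, "jaw": 0}, {"tx": -0.06, "ty": 0, "tz": 0, "rx": 0, "ry": 0, "rz": 0, "jaw": 0}, {"tx": -0.1, "ty": 0, "tz": 0, "rx": 0, "ry": 0, "rz": 0, "jaw": 0}, {"tx": -0.14, "ty": 0, "tz": 0, "rx": 0, "ry": 0, "rz": 0, "jaw": 0}, {"tx": -0.18, "ty": 0, "tz": 0, "rx": 0, "ry": 0, "rz": 0, "jaw": 0}, {"tx": -0.22, "ty": 0, "tz": 0, "rx": 0, "ry": 0, "rz": 0, "jaw": 0}, {"tx": -0.26, "ty": 0, "tz": 0, "rx": 0, "ry": 0, "rz": 0, "jaw": 0}, {"tx": -0.28, "ty": 0, "tz": 0, "rx": 0, "ry": 0, "rz": 0, "jaw": 0}, {"tx": -0.28, "ty": 0, "tz": 0, "rx": 0, "ry": 0, "rz": 0, "jaw": 0}, {"tx": -0.28, "ty": 0, "tz": 0, "rx": 0, "ry": 0, "rz": 0, "jaw": 0}])

```text
time: 15.3
eef_pos: [0.4764, -0.1417, 0.1872]
eef_rot: [[-0.044, 0.999, 0.0], [0.999, 0.044, 0.001], [0.001, 0.0, -1.0]]
force: [-0.1, 1.3, -0.6]
width: -0.0
```

```bash
python3 d.py 1 0.035;  python3 - <<'E'
from h import *
for n,r in(('top',(slice(115,245),slice(110,270))),('scene',(slice(140,245),slice(200,345)))):
    im=vision.get_image(n)[:,:,::-1]
    d=np.abs(im.astype(int)-cv2.imread(f'pics/{n}0.png').astype(int)).max(2)[r];print(n,'diff',np.percentile(d,[50,95,99,100]),(d>40).sum())
    if n=='scene':cv2.imwrite('pics/n8.png',cv2.resize(im[110:320,90:350],None,fx=2.8,fy=2.8,interpolation=cv2.INTER_CUBIC))
E
```

```text
t 15.3 pos [ 0.4764 -0.1417  0.1872] w -0.00034070206345555853 F [-0.15  1.26 -0.65] tip 0.025
shift [0.2794 0.0003 0.1275] turn [ 0.01 -0.05 -0.03] v 0.03028503589982898
top diff [ 3.  6.  8. 26.] 0
scene diff [  5.  10. 144. 168.] 564
```

View pics/n8.png

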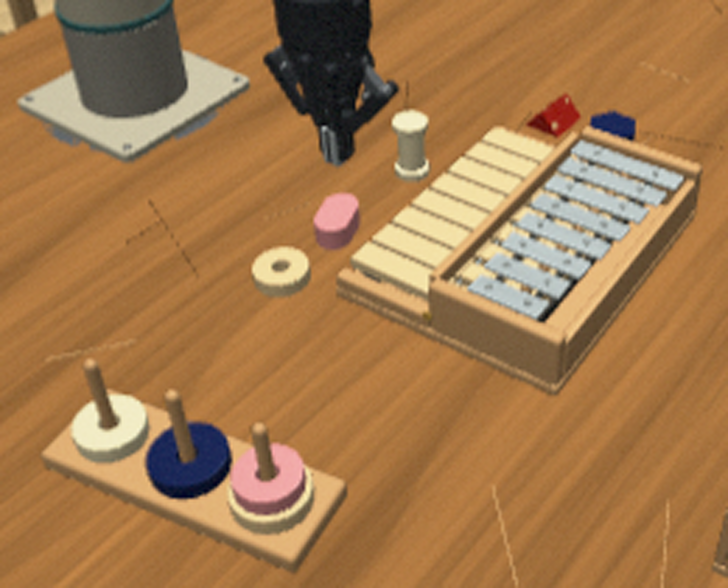

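All the keys are up, nothing has moved (the top view is identical within noise; the scene differences are the gripper at (335,80)), and the hand is clear.

```bash
python3 -c "
from workcell import ticket;print(ticket.hand_in())"
```

```text
the job is handed in; nothing more can be done
None
```

I pressed keys 5, 3 and 1 in that order with the shut fingertips, and each went to its stop. I read 8 N on key 5 just before a last 1 mm nudge, 16 N on key 3 and 13.5 N on key 1, against a spring of about 4–5 N. I lifted the hand clear after each press and handed the job in at about 15 s.

**Last checks:**
- **Piano and blocks:** the final top view matches the first picture within noise over the piano, the hexagon and the roof piece. The scene view shows all keys up, with the oval, column, rings and rack looking as they stood.
- **Hand:** it is clear and in free air at about z = 0.19 m.
- **Key 5 and key 3:** the pictures showed key 5 down and then up again, and key 3 down. Its release was checked only by an image comparison that covered other parts of the piano and by the final picture.
- **Key 1:** I had no picture of it down; that rests on the force and on stopping at the same height as key 3.

**Disagreement:** with the jaws shut, the fingertips met the keys about level with the TCP, not 25 mm ahead of it as `ctrl.tip_reach` says. I found the contact height by force and by picture instead.

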